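Spray the sample mill's cup, then hold its bayonet lid at the run position

TASK

Mist the open cup of the sample mill: press the nozzle cap of the clamped pump bottle down and let it spring back up. Then fit the mill's bayonet lid (the one with the bar grip and two lugs) down into the cup's mouth, turn it clockwise seen from above to the half-way mark, 45 degrees, against its spring and without going on to where the lock clicks, and hold it there: finish with the gripper still holding the lid at that mark. Leave everything else on the bench where it stands.

Things in the scene. Friction and masses are not known exactly. Their poses are not given: they have to be found in the camera images.
- mill: White round bench mill, fixed, 150 mm high, 156 mm across the foot, 128 mm at the top. Origin: centre of its underside, z up; yaw varies. Low black marks stand round the mouth, 57 mm from the axis, 3 mm high, each on both sides: a ridge at each slot, a round stud 45 degrees clockwise of it (half way), a square block at 90 degrees (locked).
- mill_mouth (a point): Centre of the mill's open mouth, level with its top, 150 mm above the bench; axes as mill. The dark steel collar in the mouth (bore 73 mm across, 8 mm thick) has two slots 15 mm wide at the mill's +x and -x, reaching 46 mm from the axis, for the lid's lugs. The cup is 50 mm deep.
- drive_ring (a joint): Sprung ring under the collar (rad): 0 at rest, grows clockwise seen from above as the lid's lugs push it; lags the lid by 0 to 0.13. Spring: 0.03 Nm at 0, 0.10 Nm at 0.7, turns the lid back if let go. Half way: lid 0.79 from the slots, ring about 0.72. Past ring 1.15 the lock clicks, which spoils the job. The lid cannot turn anticlockwise from the slots.
- lid: Loose bayonet lid, about 140 g, upright on the bench, any yaw, half-turn symmetric. Origin: centre of its plug's underside, z up. Plug 68 mm across, 24 mm high, its lowest 7 mm tapered to 56 mm; two lugs at the lid's +x and -x, 10 mm wide, reaching 41.5 mm from the axis, at heights 7 to 13 mm. Grey disc 94 mm across at 24 to 32 mm, a black nib on its rim over each lug.
- lid_grip (a point): On the lid's axis, 55 mm above its origin, in the black bar grip on top: 56 mm long along the lid's x, 14 mm thick along y, at heights 32 to 64 mm above the origin.
- lid_rim (a point): Centre of the underside of the lid's disc, 24 mm above the lid's origin; axes as lid. Coincides with mill_mouth when seated: the disc lies on the collar's top, the lugs 3 mm clear beneath the collar.
- cap_top (a point): Centre of the flat top of the nozzle cap (white cylinder 34 mm across, 22 mm high), 207 mm above the bench when up. Its thin spout reaches 59 mm from the axis, towards the mill. The white bottle, 68 mm across, is fixed to the bench in a dark 100 mm square foot, 165 to 195 mm from the mill's axis on the mill's +y side.
- pump_cap (a joint): How far the nozzle cap is pressed down (m): 0 up, 0.009 fully down. Its spring takes 2 N to start and 5.6 N fully down, and pushes the cap back up. Pressing it 5 mm or more sprays.
- storage_cover: Bystander: flat plain grey cover 90 mm across, 10 mm thick, with a small round black knob to 28 mm high; no lugs. May stand in any of the three places where the lid, this and the jar stand. Origin at its underside.
- sample_jar: Bystander: amber jar, 64 mm across, 75 mm high. Origin at its underside.
- sauce_bottle: Bystander: amber bottle, 60 mm across, 190 mm high, beyond the mill. Origin at its underside.
- beaker: Bystander: glass beaker, 76 mm across, 90 mm high. Origin at its underside.
- spice_can: Bystander: metal can, 70 mm across, 110 mm high. Origin at its underside.
- spoon: Bystander: steel spoon 170 mm long lying on the bench.
- oil_bottle: Bystander: yellow bottle, 62 mm across, 200 mm high. Origin at its underside.
There are look-alikes about, which are no part of the job. What is shaped like the lid but red or turquoise is not meant. What is shaped like the part that bears cap_top but pink is not meant.

How it is judged:
By the outcome, as a careful person would: the job done as asked, in the order asked, and still so for the second after the job is handed in, while the arm keeps its last pose, push and grip.
It also fails if it takes over 64 s, if anything falls off the work surface, if the arm or the gripper's body presses on something with over 40 N, if the wrist force passes 120 N, or if a joint passes its speed limit or range.

ROBOT

A 7-joint arm with a two-finger parallel gripper is mounted at the origin on the work surface. World frame = base frame: x ahead of the robot, y to its left, z up, the work surface at z = 0. Lengths are in m, angles in rad, forces in N, time in s.
With the tool pointing down it reaches from about 0.375 to 0.925 m from the base axis. Payload 3.1 kg.
Tool frame: the origin (TCP) lies midway between the tips of the shut fingers; the grasp point (between the pads) lies 19 mm behind it; x points along the fingers, y is the direction in which the jaws open and shut, and the axes are right-handed (so a half turn about x gives the same grasp; the last joint's range is limited). The gripper opens to 85 mm and grips with 20 to 120 N. Pads are 22 mm wide; open, the fingers measure 114 mm over their backs; the gripper's body (76 mm by 85 mm) begins 54 mm behind the grasp point. The pads swing forward as they close: fully open they stand 13 mm farther back than shut.
Start: joints at [-1.414, 0.383, 0.044, 1.598, -0.018, 1.161, -0.05], TCP at [0.164, 0.629, 0.231] pointing down, gripper open.
Joint ranges: [-2.61, 2.61], [-0.41, 2.15], [-1.48, 1.57], [0, 2.5], [-1.57, 4.71], [0.05, 1.97], [-2.85, 2.85]. Speed limits (rad/s): [2.79, 2.79, 3.14, 3.14, 3.14, 3.14, 3.14].

INTERFACE

Orientations are given as a rotation vector (axis times angle).
In Python, from workcell import robot gives the robot as it stands.
- The arm moves only by the tool arm_command, never from a script. Its argument "increments" is one flat list of numbers, 7 for each row, row after row: the shift along the tool's x, y, z in mm, then the turn, a rotation vector about the tool's x, y, z in rad, then the opening in per cent of the stroke, from 0 (shut) to 100 (fully open). In form: [x, y, z, rx, ry, rz, grip, x, y, z, rx, ry, rz, grip, ...]. A call has 1 to 10 rows; each row shifts and turns the commanded pose from where the row before left it, along the tool's axes as they then stand; what a row does not reach is not made up. A row lasts 1/12 s, in which the tool goes at most 41.7 mm and 7.16 degrees, less where a joint would pass 70% of its speed; a pose out of reach is approached as far as the arm can. A call with a gripper value outside its range is refused whole. The fingers move at their own pace and stop on an object; "grip_force" is the grip in N (left out, the last holds). Time passes only in rows, so rows that do not move let the fingers close. It gives the time, the measured TCP pose, the force and the opening at its end, in the units of the state.
- robot.sense(): the state, without advancing time (a new reading comes with each control period).
- robot.capture(name): name is "side" or "top"; returns a dict with "image" (480x640x3 uint8, red, green, blue), "depth" (480x640 float32, m along the optical axis (not along the pixel's ray), 0 where there is no reading), "fx", "fy", "cx", "cy" (pixels), "world_from_camera" (4x4, takes a point from camera to world coordinates). Camera axes: x right, y down, z forward; pixel columns grow to the right and rows downward; lengths in m; the calibration is good to about 2 mm. A picture is of the moment at which its call begins.
- robot.sign_off(): hands the job in, once; it reports no verdict.
Trained networks look in a picture, given as the dict that the camera call returned (one of the last four; its "shot" number tells which), for a name from the list of things; names that differ only in an ending like _2 or _b are one class to them, and where a whole thing is asked for, a point or a joint stands for the part that bears it (a point fixed in the world has none). Each returns a list of dicts, best first, with "conf" (0 to 1); they miss things now and then, are a little off and sometimes report something else, mostly with a low value. They report only what shows in the picture. A call takes as long as a camera call. They do not tell look-alikes from the thing itself.
- robot.spot_in(picture, target): "xyz" ([x, y, z] in m, in the coordinates of the camera as it stood for that picture, good to about 4 mm: the middle of the surface that is visible of it).
The state is a dict: "t": time; "qpos": joint angles; "joint_vel": joint speeds; "joint_torque": joint torques, N m; "ee_pos": TCP position; "tool_rot": TCP orientation; "wrist_force": force on the tool from outside, world axes, zero at the start; "wrist_torque": the same for the moment, N m; "grip_width": finger opening in m.
Only numpy, scipy, OpenCV 4.12 (cv2) and the standard library are available. Lean on these libraries where they do the work, as an engineer would, in place of code of your own. Each camera call takes 0.05 s, during which the arm holds its last target. There are 200 camera calls.

## Working session

There is one attempt and no reset: what is moved stays moved. The work goes in short steps, Python scripts to look and compute and a tool call to move; the robot and the scene stay as the last step left them, time stands still between calls to the robot, and variables do not carry over. Pictures are saved under pics/ and viewed, about 8 in all and at most 12, crops included, and the job is handed in when it is done.

Besides the shell and the picture viewer there is one more tool, called after "Emit:" as name(argument=value, ...) on one line, values as JSON. arm_command: Moves the arm, as the interface text tells. Its arguments: {"type":"object","properties":{"increments":{"type":"array","items":{"type":"number"}},"grip_force":{"type":"number"}},"required":["increments"]}

```bash
mkdir -p pics; cat > h.py <<'E'
import numpy as np, cv2
from scipy.spatial.transform import Rotation as R
from workcell import robot
def world(p,c):
    T=np.array(p["world_from_camera"]); return T[:3,:3]@np.array(c)+T[:3,3]
def px(p,u,v,d=None):
    d=p["depth"][int(v),int(u)] if d is None else d
    return world(p,[(u-p["cx"])/p["fx"]*d,(v-p["cy"])/p["fy"]*d,d])
def proj(p,w):
    T=np.linalg.inv(np.array(p["world_from_camera"])); c=T[:3,:3]@np.array(w)+T[:3,3]
    return np.array([p["fx"]*c[0]/c[2]+p["cx"],p["fy"]*c[1]/c[2]+p["cy"]])
def cloud(p):
    d=p["depth"]; v,u=np.mgrid[:480,:640]
    c=np.stack([(u-p["cx"])/p["fx"]*d,(v-p["cy"])/p["fy"]*d,d],-1)
    T=np.array(p["world_from_camera"]); w=c@T[:3,:3].T+T[:3,3]; w[d==0]=np.nan; return w
def save(p,n): cv2.imwrite(f"pics/{n}.png",p["image"][:,:,::-1])
E
python3 - <<'E'
from h import *
np.set_printoptions(precision=4,suppress=True)
s=robot.sense(); print({k:np.round(v,3) for k,v in s.items()})
print(R.from_rotvec(s["tool_rot"]).as_matrix())
for n in("top","side"):
    p=robot.capture(n); save(p,n+"0"); print(n,np.array(p["world_from_camera"]),p["fx"])
    np.savez(n+"0.npz",**{k:v for k,v in p.items()})
    for t in ("mill","lid","cap_top","storage_cover","sample_jar","lid_grip"):
        for r in robot.spot_in(p,t)[:3]:
            w=world(p,r["xyz"]); print(n,t,round(r["conf"],2),w,proj(p,w))
E
```

```text
{'t': np.float64(0.0), 'qpos': array([-1.414,  0.384,  0.044,  1.6  , -0.018,  1.161, -0.05 ]), 'joint_vel': array([ 0.   ,  0.   , -0.   , -0.001,  0.004,  0.   , -0.   ]), 'joint_torque': array([ -0.   , -43.345,   1.024, -24.951,   0.011,   0.011,  -0.   ]), 'ee_pos': array([0.164, 0.628, 0.23 ]), 'tool_rot': array([ 0.198,  1.562, -0.202]), 'wrist_force': array([0.192, 0.411, 0.175]), 'wrist_torque': array([ 0.021, -0.063, -0.037]), 'grip_width': np.float64(0.085)}
[[-0.0005  0.252   0.9677]
 [-0.0026  0.9677 -0.252 ]
 [-1.     -0.0027  0.0001]]
top [[-0.0073 -0.9971  0.0755  0.4146]
 [-0.9999  0.008   0.0092 -0.0328]
 [-0.0098 -0.0755 -0.9971  1.2888]
 [ 0.      0.      0.      1.    ]] 520.831686547358
top mill 0.93 [0.5076 0.0534 0.1535] [280.319  241.0901]
top lid 0.83 [ 0.7368 -0.3214  0.0334] [437.0449 150.3925]
top lid 0.75 [ 0.5115 -0.3666  0.0335] [458.1545 242.107 ]
top cap_top 0.88 [0.4924 0.211  0.208 ] [202.8077 246.8447]
top cap_top 0.62 [0.3295 0.2068 0.2023] [204.766  325.4383]
top storage_cover 0.7 [ 0.6101 -0.1856  0.0079] [381.1041 203.8172]
top storage_cover 0
[... 526 characters left out ...]
813]
side lid 0.93 [ 0.2651 -0.211   0.0316] [425.1171 243.92  ]
side lid 0.7 [ 0.5104 -0.354   0.0309] [348.0117 198.7108]
side lid 0.55 [ 0.7305 -0.3159  0.0339] [275.3382 192.5008]
side cap_top 0.98 [0.4932 0.2256 0.2059] [294.1018 300.9263]
side cap_top 0.6 [0.3249 0.2119 0.2034] [386.8842 316.6631]
side storage_cover 0.58 [ 0.6106 -0.1871  0.0143] [300.3161 230.444 ]
side sample_jar 0.73 [ 0.4517 -0.1636  0.0519] [354.4534 236.1178]
side sample_jar 0.42 [0.4936 0.2256 0.2033] [293.9363 301.8369]
side lid_grip 0.97 [ 0.7351 -0.3211  0.0334] [274.5214 191.4501]
side lid_grip 0.83 [ 0.2652 -0.211   0.0302] [424.9996 244.2886]
side lid_grip 0.67 [ 0.5067 -0.3564  0.0324] [349.39   198.0566]
```

View pics/top0.png

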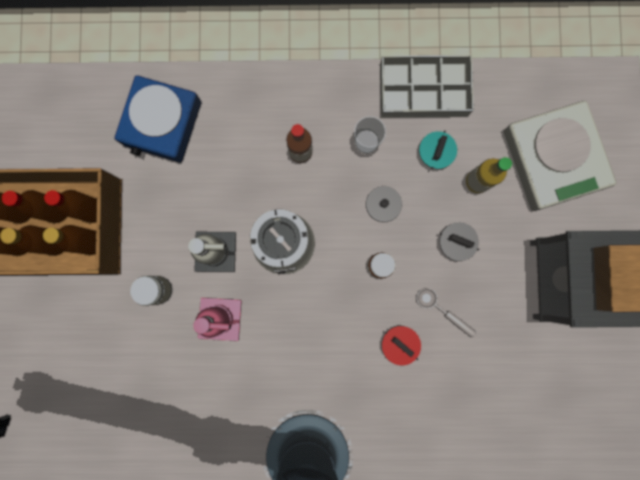

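View pics/side0.png

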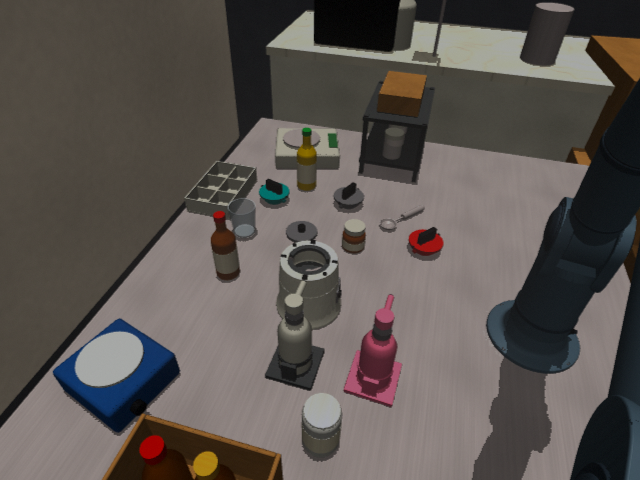

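The top picture shows the mill at (280,238), the white bottle's cap at (203,247) and the grey bar-grip lid at (459,242). The red and turquoise lids and the pink pump are look-alikes. Next I'll measure centres and yaws.

```bash
cat > meas.py <<'E'
from h import *
from scipy.optimize import least_squares
np.set_printoptions(precision=4,suppress=True,linewidth=160)
def circ(pts):
    f=lambda a:np.hypot(pts[:,0]-a[0],pts[:,1]-a[1])-a[2]
    m=pts.mean(0); r=least_squares(f,[m[0],m[1],.05],loss="soft_l1",f_scale=.002); return r.x
def edge(mask_pts):
    """circle around outline (convex hull) of points"""
    h=cv2.convexHull(mask_pts[:,:2].astype(np.float32)*1000)[:,0]/1000
    # resample hull
    h=np.vstack([h,h[:1]]); o=[]
    for a,b in zip(h[:-1],h[1:]):
        n=max(1,int(np.linalg.norm(b-a)/.002)); o+= [a+(b-a)*i/n for i in range(n)]
    return circ(np.array(o))
if __name__=="__main__":
    p=dict(np.load("top0.npz")); w=cloud(p); z=w[...,2]
    near=lambda c,r:np.hypot(w[...,0]-c[0],w[...,1]-c[1])<r
    m=near((.507,.053),.09)&(z>.143)&(z<.158); P=w[m]; print("mill",edge(P),np.median(P[:,2]))
    m=near((.492,.212),.03)&(z>.2)&(z<.215); P=w[m]; print("cap",edge(P),np.median(P[:,2]),len(P))
    m=near((.512,-.366),.07)&(z>.02); P=w[m]; print("lid",edge(P),P[:,2].max(), np.median(P[:,2]))
    m=near((.512,-.366),.06)&(z>.05); P=w[m]; c=P[:,:2].mean(0); e,v=np.linalg.eigh(np.cov((P[:,:2]-c).T)); print("bar",c,v[:,1],np.degrees(np.arctan2(v[1,1],v[0,1])),len(P),np.median(P[:,2]),2*np.sqrt(3*e))
    big=lambda a,b,c,d,n:cv2.imwrite(n,cv2.resize(p["image"][a:b,c:d,::-1],None,fx=8,fy=8,interpolation=cv2.INTER_CUBIC))
    a=p["image"][200:280,240:320,::-1]; b=p["image"][202:282,420:500,::-1]
    cv2.imwrite("pics/crop0.png",cv2.resize(np.hstack([a,b]),None,fx=5,fy=5,interpolation=cv2.INTER_CUBIC))
    g=cv2.cvtColor(p["image"],cv2.COLOR_RGB2GRAY).astype(np.float32)
    c=edge(w[near((.507,.053),.09)&(z>.143)&(z<.158)])
    for a in range(0,360,5):
        q=[proj(p,[c[0]+r*np.cos(np.radians(a)),c[1]+r*np.sin(np.radians(a)),.152]) for r in (.055,.057,.059)]
        print(a,int(np.mean([cv2.getRectSubPix(g,(1,1),tuple(map(float,k)))[0,0] for k in q])),end=" | ")
E
python3 meas.py
```

```text
mill [0.5144 0.0582 0.0635] 0.15040449073451856
cap [0.4938 0.217  0.0215] 0.20638082827609994 255
lid [ 0.5128 -0.3679  0.0468] 0.06939577976030331 0.032663634685457854
bar [ 0.5122 -0.3665] [0.3962 0.9181] 66.65696154484637 164 0.06356805414711841 [0.0151 0.0567]
0 166 | 5 112 | 10 142 | 15 172 | 20 173 | 25 172 | 30 172 | 35 172 | 40 172 | 45 172 | 50 172 | 55 172 | 60 172 | 65 172 | 70 172 | 75 172 | 80 172 | 85 170 | 90 125 | 95 66 | 100 92 | 105 159 | 110 171 | 115 170 | 120 170 | 125 170 | 130 169 | 135 159 | 140 104 | 145 118 | 150 164 | 155 169 | 160 168 | 165 168 | 170 167 | 175 168 | 180 167 | 185 132 | 190 120 | 195 167 | 200 170 | 205 170 | 210 170 | 215 171 | 220 170 | 225 171 | 230 171 | 235 171 | 240 171 | 245 171 | 250 171 | 255 172 | 260 172 | 265 172 | 270 159 | 275 93 | 280 75 | 285 137 | 290 171 | 295 172 | 300 172 | 305 172 | 310 172 | 315 166 | 320 117 | 325 108 | 330 164 | 335 172 | 340 172 | 345 172 | 350 172 | 355 172 |
```

View pics/crop0.png

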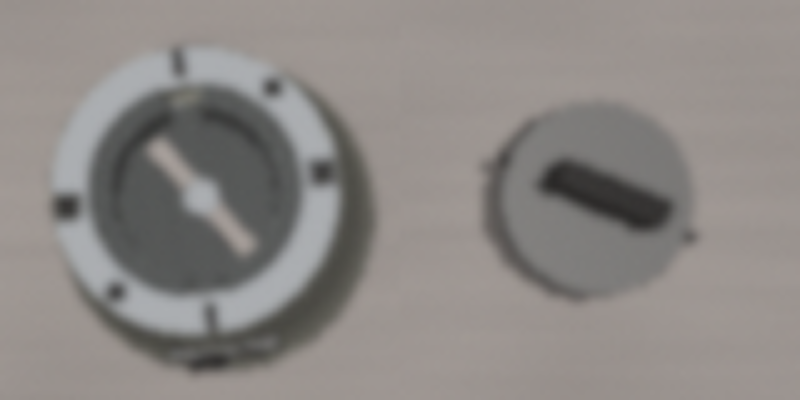

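```bash
cat >> h.py <<'E'
def go(target,yaw=None):
    """remaining shift in tool mm, and rx to bring tool y to world yaw (deg), plus tilt error"""
    s=robot.sense(); M=R.from_rotvec(s["tool_rot"]).as_matrix()
    psi=np.degrees(np.arctan2(M[1,1],M[0,1])); d=M.T@(np.array(target)-s["ee_pos"])*1000
    print("t",round(s["t"],2),"pos",np.round(s["ee_pos"],4),"psi",round(psi,2),"down",np.round(M[:,0],4),"q",np.round(s["qpos"],2),"F",np.round(s["wrist_force"],1),"T",np.round(s["wrist_torque"],2),"w",round(float(s["grip_width"]),4))
    print("  tool shift mm",np.round(d,1), "" if yaw is None else "rx %.4f"%np.radians(psi-yaw))
E
python3 - <<'E'
from meas import *
for n in("top0","side0"):
    p=dict(np.load(n+".npz")); w=cloud(p); z=w[...,2]
    m=(np.hypot(w[...,0]-.493,w[...,1]-.213)<.035)&(z>.2035)&(z<.211); P=w[m][:,:2]; print(n,len(P),P.min(0),P.max(0),np.median(w[m][:,2]))
    # best disc r=17mm: maximise inside minus missing
    xs=np.arange(.475,.512,.0005); ys=np.arange(.195,.235,.0005)
    sc=np.array([[np.sum(np.hypot(P[:,0]-x,P[:,1]-y)<.017) for y in ys] for x in xs]); i=np.argwhere(sc>=sc.max()-1).mean(0); print("cap",xs[0]+i[0]*.0005,ys[0]+i[1]*.0005,sc.max())
p=dict(np.load("side0.npz")); w=cloud(p); z=w[...,2]
m=(np.hypot(w[...,0]-.514,w[...,1]-.058)<.09)&(z>.146)&(z<.156); print("side mill",edge(w[m]))
m=(np.hypot(w[...,0]-.512,w[...,1]+.366)<.07)&(z>.028)&(z<.036); print("side lid",edge(w[m]))
go([.493,.214,.300])
E
```

```text
top0 203 [0.4778 0.1801] [0.5092 0.2425] 0.2069569566764744
cap 0.49429999999999996 0.22660000000000002 185
side0 228 [0.4773 0.1794] [0.5104 0.2429] 0.2072746741577457
cap 0.4938888888888889 0.2257777777777778 218
side mill [0.5142 0.0572 0.0636]
side lid [ 0.5124 -0.3692  0.0465]
t 0.7 pos [0.1638 0.629  0.2313] psi 75.4 down [-0.      0.0001 -1.    ] q [-1.41  0.38  0.04  1.6  -0.02  1.16 -0.05] F [-0.2 -0.2  0.5] T [-0.    0.   -0.01] w 0.0855
  tool shift mm [ -68.7 -318.7  423.1]
```

Emit:
arm_command(increments=[-35, 0, 0, 0, 0, 0, 0, -35, 0, 0, 0, 0, 0, 0, 0, -19, 26, 0, 0, 0, 0, 0, -19, 26, 0, 0, 0, 0, 0, -19, 26, 0, 0, 0, 0, 0, -19, 26, 0, 0, 0, 0, 0, -19, 26, 0, 0, 0, 0, 0, -19, 26, 0, 0, 0, 0, 0, -19, 26, 0, 0, 0, 0, 0, -19, 26, 0, 0, 0, 0], grip_force=40)

```text
t: 1.53
ee_pos: [0.3277, 0.4281, 0.3016]
tool_rot: [0.2, 1.561, -0.199]
wrist_force: [0.8, 0.1, -0.0]
grip_width: 0.0001
```

Emit:
arm_command(increments=[0, -19, 26, 0, 0, 0, 0, 0, -19, 26, 0, 0, 0, 0, 0, -19, 26, 0, 0, 0, 0, 0, -19, 26, 0, 0, 0, 0, 0, -19, 26, 0, 0, 0, 0, 0, -19, 26, 0, 0, 0, 0, 0, -19, 26, 0, 0, 0, 0, 0, -19, 26, 0, 0, 0, 0])

```text
t: 2.2
ee_pos: [0.4906, 0.2287, 0.3017]
tool_rot: [0.201, 1.561, -0.199]
wrist_force: [0.9, -0.1, 0.1]
grip_width: -0.0001
```

```bash
python3 - <<'E'
from h import *
go([.494,.226,.212])
E
```

```text
t 2.2 pos [0.4906 0.2287 0.3017] psi 75.41 down [ 6.e-04  7.e-04 -1.e+00] q [-0.87  0.12  0.39  1.79 -0.05  1.24  0.85] F [ 0.9 -0.1  0.1] T [ 0.04  0.01 -0.05] w -0.0001
  tool shift mm [89.7 -1.8  3.9]
```

Emit:
arm_command(increments=[30, -2, 4, 0, 0, 0, 0, 30, 0, 0, 0, 0, 0, 0, 20, 0, 0, 0, 0, 0, 0, 8, 0, 0, 0, 0, 0, 0, 0, 0, 0, 0, 0, 0, 0, 4, 0, 0, 0, 0, 0, 0, 4, 0, 0, 0, 0, 0, 0, 0, 0, 0, 0, 0, 0, 0])

```text
t: 2.87
ee_pos: [0.4943, 0.228, 0.2066]
tool_rot: [0.201, 1.559, -0.198]
wrist_force: [-0.1, -0.2, 1.4]
grip_width: 0.0
```

```bash
python3 - <<'E'
from h import *
go([.494,.226,.199])
E
```

```text
t 2.87 pos [0.4943 0.228  0.2066] psi 75.43 down [ 0.003   0.0019 -1.    ] q [-0.85  0.21  0.39  1.9  -0.09  1.05  0.89] F [-0.1 -0.2  1.4] T [ 0.08 -0.02  0.01] w 0.0
  tool shift mm [ 7.6 -2.   0.2]
```

Contact is starting at z ≈ 0.2066, close to the expected 0.207. Now press.

Emit:
arm_command(increments=[3, -1, 0, 0, 0, 0, 0, 3, 0, 0, 0, 0, 0, 0, 2, 0, 0, 0, 0, 0, 0, 0, 0, 0, 0, 0, 0, 0, 0, 0, 0, 0, 0, 0, 0])

```text
t: 3.28
ee_pos: [0.4943, 0.2277, 0.1986]
tool_rot: [0.202, 1.558, -0.197]
wrist_force: [1.2, 3.0, 5.5]
grip_width: 0.0
```

```bash
python3 - <<'E'
from h import *
go([.494,.226,.199])
p=robot.capture("side"); a=p["image"][240:400,220:420]; cv2.imwrite("pics/press.png",cv2.resize(a[:,:,::-1],None,fx=4,fy=3.75))
w=cloud(p); m=(np.hypot(w[...,0]-.494,w[...,1]-.226)<.03)&(w[...,2]>.17); h=w[m]
for lo in np.arange(.185,.215,.003): print(round(lo,3),((h[:,2]>=lo)&(h[:,2]<lo+.003)).sum(),end="; ")
E
```

```text
t 3.28 pos [0.4943 0.2277 0.1986] psi 75.44 down [ 0.0035  0.0029 -1.    ] q [-0.85  0.22  0.39  1.91 -0.1   1.03  0.9 ] F [1.2 3.  5.5] T [ 0.63 -0.3   0.01] w 0.0
  tool shift mm [-0.4 -1.7  0.1] 
0.185 16; 0.188 25; 0.191 21; 0.194 20; 0.197 66; 0.2 17; 0.203 7; 0.206 10; 0.209 16; 0.212 15;
```

Emit:
arm_command(increments=[-4, 0, 0, 0, 0, 0, 0, -6, 0, 0, 0, 0, 0, 0, -20, 0, 0, 0, 0, 0, 0, -30, 0, 0, 0, 0, 0, 0, -30, 0, 0, 0, 0, 0, 0, -10, 0, 0, 0, 0, 0, 0, 0, 0, 0, 0, 0, 0, 0])

```text
t: 3.92
ee_pos: [0.494, 0.2255, 0.2998]
tool_rot: [0.202, 1.559, -0.199]
wrist_force: [0.1, 1.0, -0.3]
grip_width: -0.0005
```

```bash
python3 - <<'E'
from h import *
go([.5126,-.367,.298],-23.3)
p=robot.capture("side"); w=cloud(p); m=(np.hypot(w[...,0]-.494,w[...,1]-.226)<.02)&(w[...,2]>.195)&(w[...,2]<.215); h=w[m][:,2]; print(np.median(h),np.percentile(h,90))
E
```

```text
t 3.92 pos [0.494  0.2255 0.2998] psi 75.35 down [ 0.003   0.0015 -1.    ] q [-0.87  0.12  0.4   1.79 -0.05  1.23  0.86] F [ 0.1  1.  -0.3] T [ 0.04  0.01 -0.02] w -0.0005
  tool shift mm [   1.  -568.5  167.9] rx 1.7217
0.20681022708827385 0.20840613017869375
```

The cap is back at 0.207. Now across to the lid, then turn and open.

Emit:
arm_command(increments=[0, -35, 10.5, 0, 0, 0, 0, 0, -35, 10.5, 0, 0, 0, 0, 0, -35, 10.5, 0, 0, 0, 0, 0, -35, 10.5, 0, 0, 0, 0, 0, -35, 10.5, 0, 0, 0, 0, 0, -35, 10.5, 0, 0, 0, 0, 0, -35, 10.5, 0, 0, 0, 0, 0, -35, 10.5, 0, 0, 0, 0, 0, -35, 10.5, 0, 0, 0, 0, 0, -35, 10.5, 0, 0, 0, 0])

```text
t: 4.8
ee_pos: [0.5036, -0.1406, 0.2944]
tool_rot: [0.2, 1.567, -0.2]
wrist_force: [1.3, -0.6, 1.0]
grip_width: 0.0
```

Emit:
arm_command(increments=[0, -35, 10.5, 0, 0, 0, 0, 0, -35, 10.5, 0, 0, 0, 0, 0, -35, 10.5, 0, 0, 0, 0, 0, -35, 10.5, 0, 0, 0, 0, 0, -35, 10.5, 0, 0, 0, 0, 0, -35, 10.5, 0, 0, 0, 0, 0, 0, 0, 0.1, 0, 0, 100, 0, 0, 0, 0.1, 0, 0, 100, 0, 0, 0, 0.1, 0, 0, 100, 0, 0, 0, 0.1, 0, 0, 100])

```text
t: 5.63
ee_pos: [0.5119, -0.3578, 0.2938]
tool_rot: [0.519, 1.515, -0.518]
wrist_force: [0.1, 0.4, 0.1]
grip_width: 0.0479
```

Emit:
arm_command(increments=[0, 0, 0, 0.11, 0, 0, 100, 0, 0, 0, 0.11, 0, 0, 100, 0, 0, 0, 0.11, 0, 0, 100, 0, 0, 0, 0.11, 0, 0, 100, 0, 0, 0, 0.11, 0, 0, 100, 0, 0, 0, 0.11, 0, 0, 100, 0, 0, 0, 0.11, 0, 0, 100, 0, 0, 0, 0.11, 0, 0, 100, 0, 0, 0, 0.11, 0, 0, 100, 0, 0, 0, 0.11, 0, 0, 100])

```text
t: 6.47
ee_pos: [0.5123, -0.3572, 0.2942]
tool_rot: [1.347, 1.119, -1.352]
wrist_force: [0.3, 0.1, 0.4]
grip_width: 0.0854
```

```bash
python3 - <<'E'
from h import *
go([.5126,-.367,.1],-23.3)
E
```

```text
t 6.47 pos [ 0.5123 -0.3572  0.2942] psi -10.93 down [-0.0054  0.0026 -1.    ] q [-0.29  0.5   1.15  1.62 -0.47  1.33  0.74] F [0.3 0.1 0.4] T [-0.1   0.02  0.  ] w 0.0854
  tool shift mm [194.2   3.3   9.8] rx 0.2158
```

Emit:
arm_command(increments=[0, 0, 0, 0.108, 0, 0, 100, 0, 0, 0, 0.108, 0, 0, 100, 35, 4, 9, 0, 0, 0, 100, 35, 0, 0, 0, 0, 0, 100, 35, 0, 0, 0, 0, 0, 100, 35, 0, 0, 0, 0, 0, 100, 35, 0, 0, 0, 0, 0, 100, 15, 0, 0, 0, 0, 0, 100, 0, 0, 0, 0, 0, 0, 100])

```text
t: 7.22
ee_pos: [0.5099, -0.3647, 0.1009]
tool_rot: [1.496, 1.004, -1.506]
wrist_force: [-0.1, 1.0, -0.9]
grip_width: 0.0855
```

```bash
python3 - <<'E'
from h import *
go([.5125,-.3672,.037],-23.3)
E
```

```text
t 7.22 pos [ 0.5099 -0.3647  0.1009] psi -22.99 down [-0.0112  0.0066 -0.9999] q [-0.17  0.72  1.    1.78 -0.69  1.05  0.69] F [-0.1  1.  -0.9] T [ 0.02  0.07 -0.04] w 0.0855
  tool shift mm [63.9  4.2  1.4] rx 0.0055
```

Emit:
arm_command(increments=[20, 4, 1.4, 0.0055, -0.0016, 0.0129, 100, 20, 0, 0, 0, 0, 0, 100, 12, 0, 0, 0, 0, 0, 100, 0, 0, 0, 0, 0, 0, 100, 0, 0, 0, 0, 0, 0, 100])

```text
t: 7.63
ee_pos: [0.518, -0.3713, 0.0558]
tool_rot: [1.503, 0.977, -1.494]
wrist_force: [0.4, -0.6, -0.2]
grip_width: 0.0852
```

```bash
cat >> h.py <<'E'
    M_=M.T@np.array([0,0,-1.]); print("  tilt fix ry %.4f rz %.4f"%(-M_[2],M_[1]))
E
python3 - <<'E'
from h import *
go([.5125,-.3672,.037],-23.3)
p=robot.capture("side"); a=p["image"][120:270,260:460]; cv2.imwrite("pics/grasp.png",cv2.resize(a[:,:,::-1],None,fx=4,fy=4))
E
```

```text
t 7.63 pos [ 0.518  -0.3713  0.0558] psi -23.24 down [ 0.0109 -0.0067 -0.9999] q [-0.13  0.78  0.94  1.79 -0.76  0.97  0.73] F [ 0.4 -0.6 -0.2] T [ 0.01 -0.02 -0.04] w 0.0852
  tool shift mm [18.7 -6.9 -1.7] rx 0.0011
  tilt fix ry 0.0019 rz -0.0127
```

View pics/grasp.png

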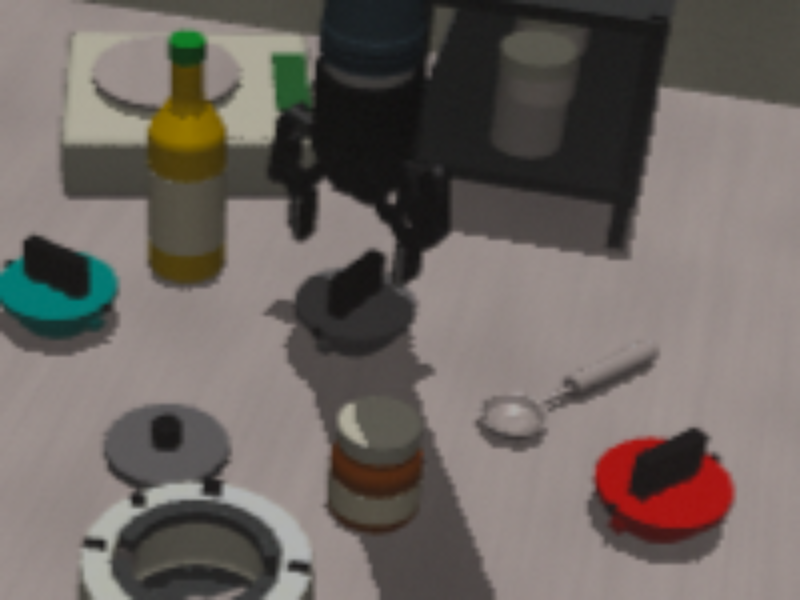

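The open jaws straddle the bar grip, which sits at about (360,285) in the crop. My tilt correction overdid it, so I'll undo it and let the arm settle.

Emit:
arm_command(increments=[0, -4, -1, 0, 0.0016, -0.0129, 100, 0, 0, 0, 0, 0, 0, 100, 0, 0, 0, 0, 0, 0, 100, 0, 0, 0, 0, 0, 0, 100, 0, 0, 0, 0, 0, 0, 100])

```text
t: 8.1
ee_pos: [0.515, -0.3687, 0.0557]
tool_rot: [1.501, 0.989, -1.501]
wrist_force: [0.9, 0.1, 0.3]
grip_width: 0.0852
```

```bash
python3 - <<'E'
from h import *
go([.5125,-.3672,.037],-23.3)
E
```

```text
t 8.1 pos [ 0.515  -0.3687  0.0557] psi -23.22 down [ 7.e-04 -2.e-04 -1.e+00] q [-0.13  0.78  0.94  1.79 -0.75  0.98  0.72] F [0.9 0.1 0.3] T [-0.   -0.06  0.01] w 0.0852
  tool shift mm [18.7 -2.9 -0.4] rx 0.0013
  tilt fix ry -0.0000 rz -0.0007
```

Emit:
arm_command(increments=[10, -3, -0.5, 0, 0, 0, 100, 8, 0, 0, 0, 0, 0, 100, 0, 0, 0, 0, 0, 0, 100, 0, 0, 0, 0, 0, 0, 100, 0, 0, 0, 0, 0, 0, 100])

```text
t: 8.52
ee_pos: [0.5119, -0.3669, 0.0368]
tool_rot: [1.501, 0.99, -1.502]
wrist_force: [0.5, 0.5, 0.4]
grip_width: 0.0853
```

```bash
python3 - <<'E'
from h import *
go([.5125,-.3672,.037],-23.3)
E
```

```text
t 8.52 pos [ 0.5119 -0.3669  0.0368] psi -23.24 down [-7.e-04  2.e-04 -1.e+00] q [-0.12  0.8   0.92  1.8  -0.78  0.95  0.74] F [0.5 0.5 0.4] T [ 0.02  0.03 -0.03] w 0.0853
  tool shift mm [-0.2  0.7  0.1] rx 0.0011
  tilt fix ry 0.0001 rz 0.0007
```

Good. Close the grip, then a small lift.

Emit:
arm_command(increments=[0, 0, 0, 0, 0, 0, 12, 0, 0, 0, 0, 0, 0, 5, 0, 0, 0, 0, 0, 0, 0, 0, 0, 0, 0, 0, 0, 0, 0, 0, 0, 0, 0, 0, 0, 0, 0, 0, 0, 0, 0, 0, 0, 0, 0, 0, 0, 0, 0, 0, 0, 0, 0, 0, 0, 0, 0, 0, 0, 0, 0, 0, 0, 0, 0, 0, 0, 0, 0, 0], grip_force=80)

```text
t: 9.35
ee_pos: [0.5126, -0.3672, 0.0375]
tool_rot: [1.501, 0.989, -1.501]
wrist_force: [1.2, -0.4, 1.7]
grip_width: 0.0126
```

Emit:
arm_command(increments=[-15, 0, 0, 0, 0, 0, 0, -30, 0, 0, 0, 0, 0, 0, -38, 0, 0, 0, 0, 0, 0, -38, 0, 0, 0, 0, 0, 0, -38, 0, 0, 0, 0, 0, 0, -38, 0, 0, 0, 0, 0, 0, -38, 0, 0, 0, 0, 0, 0, 0, 0, 0, 0, 0, 0, 0, 0, 0, 0, 0, 0, 0, 0])

```text
t: 10.1
ee_pos: [0.5123, -0.3684, 0.2755]
tool_rot: [1.503, 0.984, -1.499]
wrist_force: [-0.1, 0.1, -2.5]
grip_width: 0.0126
```

```bash
python3 - <<'E'
from h import *
go([.5143,.0577,.27],-82.9)
E
```

```text
t 10.1 pos [ 0.5123 -0.3684  0.2755] psi -23.29 down [ 0.0043 -0.0023 -1.    ] q [-0.28  0.55  1.18  1.64 -0.53  1.31  0.58] F [-0.1  0.1 -2.5] T [ 0.02  0.03 -0.02] w 0.0126
  tool shift mm [   4.6 -166.7 -392.2] rx 1.0404
  tilt fix ry 0.0004 rz -0.0049
```

Emit:
arm_command(increments=[0, -7, -16, 0, 0, 0, 0, 0, -13, -32, 0, 0, 0, 0, 0, -14, -33, 0, 0, 0, 0, 0, -14, -33, 0, 0, 0, 0, 0, -14, -33, 0, 0, 0, 0, 0, -14, -33, 0, 0, 0, 0, 0, -14, -33, 0, 0, 0, 0, 0, -14, -33, 0, 0, 0, 0, 0, -14, -33, 0, 0, 0, 0, 0, -14, -33, 0, 0, 0, 0])

```text
t: 10.93
ee_pos: [0.5115, -0.0261, 0.2702]
tool_rot: [1.499, 0.992, -1.505]
wrist_force: [1.1, -0.5, -2.2]
grip_width: 0.0124
```

Emit:
arm_command(increments=[0, -14, -33, 0, 0, 0, 0, 0, -14, -32, 0, 0, 0, 0, 0, -7, -15, 0, 0, 0, 0, 0, 0, 0, 0.1, 0, 0, 0, 0, 0, 0, 0.1, 0, 0, 0, 0, 0, 0, 0.1, 0, 0, 0, 0, 0, 0, 0.1, 0, 0, 0, 0, 0, 0, 0.1, 0, 0, 0, 0, 0, 0, 0.1, 0, 0, 0, 0, 0, 0, 0.1, 0, 0, 0])

```text
t: 11.77
ee_pos: [0.5112, 0.0591, 0.2702]
tool_rot: [1.961, 0.461, -1.971]
wrist_force: [0.3, -0.2, -2.3]
grip_width: 0.013
```

Emit:
arm_command(increments=[0, 0, 0, 0.1, 0, 0, 0, 0, 0, 0, 0.1, 0, 0, 0, 0, 0, 0, 0.1, 0, 0, 0, 0, 0, 0, 0.04, 0, 0, 0, 0, 0, 0, 0, 0, 0, 0, 0, 0, 0, 0, 0, 0, 0, 0, 0, 0, 0, 0, 0, 0, 0, 0, 0, 0, 0, 0, 0])

```text
t: 12.43
ee_pos: [0.5128, 0.0591, 0.2717]
tool_rot: [2.155, 0.136, -2.158]
wrist_force: [0.3, 1.0, -2.2]
grip_width: 0.0126
```

```bash
python3 - <<'E'
from h import *
go([.5143,.0577,.22],-82.9)
E
```

```text
t 12.43 pos [0.5128 0.0591 0.2717] psi -82.79 down [-0.0012  0.     -1.    ] q [-1.43  0.47  1.56  1.91 -0.49  1.27 -1.15] F [ 0.3  1.  -2.2] T [0.01 0.   0.  ] w 0.0126
  tool shift mm [51.7  1.6 -1.4] rx 0.0019
  tilt fix ry 0.0011 rz 0.0002
```

Emit:
arm_command(increments=[20, 1.5, -1.5, 0, 0, 0, 0, 20, 0, 0, 0, 0, 0, 0, 10, 0, 0, 0, 0, 0, 0, 0, 0, 0, 0, 0, 0, 0, 0, 0, 0, 0, 0, 0, 0, 0, 0, 0, 0, 0, 0, 0])

```text
t: 12.93
ee_pos: [0.5157, 0.0577, 0.2231]
tool_rot: [2.158, 0.135, -2.155]
wrist_force: [0.5, 0.4, -0.9]
grip_width: 0.0124
```

```bash
python3 - <<'E'
from meas import *
go([.5143,.0577,.2],-82.9)
for n in("side","top"):
    p=robot.capture(n); w=cloud(p); z=w[...,2]
    near=np.hypot(w[...,0]-.514,w[...,1]-.058)<.07
    m=near&(z>.20)&(z<.2165)
    P=w[m]; print(n,len(P),P[:,:3].mean(0) if len(P) else "", edge(P) if len(P)>30 else "")
    h,_=np.histogram(z[near],np.arange(.14,.24,.005)); print(h)
    im=p["image"][:,:,::-1]
    a=(im[180:360,220:420] if n=="side" else im[190:290,230:330])
    cv2.imwrite(f"pics/over_{n}.png",cv2.resize(a,(600,540),interpolation=cv2.INTER_CUBIC)); np.savez("over_"+n+".npz",**p)
E
```

```text
t 12.93 pos [0.5157 0.0577 0.2231] psi -82.82 down [ 0.0014 -0.0001 -1.    ] q [-1.34  0.5   1.45  1.96 -0.54  1.17 -1.12] F [ 0.5  0.4 -0.9] T [ 0.02 -0.01 -0.  ] w 0.0124
  tool shift mm [23.1 -0.2  1.4] rx 0.0014
  tilt fix ry -0.0014 rz -0.0003
side 127 [0.5022 0.085  0.2145] [0.5119 0.063  0.0437]
[118 397 624   7   0   0   0   0   0   7  18  23   0   1  64 647  62  34  56]
top 60 [0.4866 0.0378 0.2152] [0.5012 0.0409 0.0289]
[ 17 235 292  17   0   0   0   0   0   0   0   0   0   0  18 265  78   1   1]
```

View pics/over_side.png

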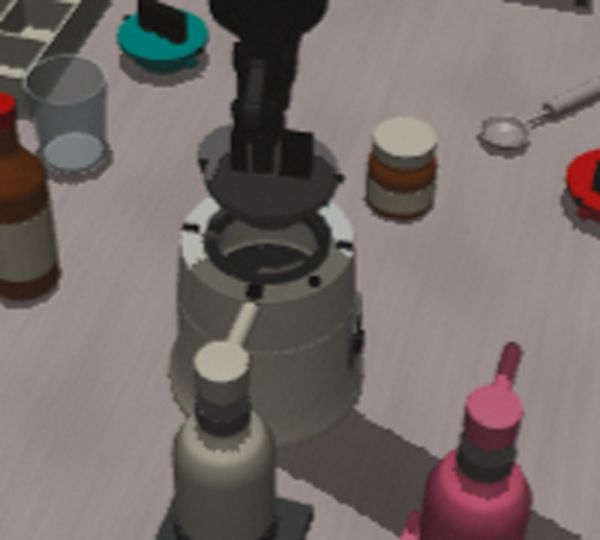

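```bash
python3 - <<'E'
from meas import *
def fit(p,z0,z1,c,r,tol=.0045,it=6):
    w=cloud(p); z=w[...,2]; c=np.array(c,float)
    for _ in range(it):
        d=np.hypot(w[...,0]-c[0],w[...,1]-c[1]); P=w[(d<r+.012)&(z>z0)&(z<z1)][:,:2]
        a=np.arctan2(*(P-c).T[::-1]); rr=np.hypot(*(P-c).T); Q=[]
        for k in np.arange(-np.pi,np.pi,.12):
            s=(a>=k)&(a<k+.12)
            if s.any() and abs(rr[s].max()-r)<tol: Q.append(P[s][rr[s].argmax()])
        Q=np.array(Q); x=least_squares(lambda v:np.hypot(*(Q-v).T)-r,c,loss="soft_l1",f_scale=.001); c=x.x
    return c,len(Q),np.sort(np.degrees(np.arctan2(*(Q-c).T[::-1])))[[0,-1]].round(),np.abs(x.fun).mean()
for n in ("side","top"):
    p=dict(np.load(f"over_{n}.npz")); q=dict(np.load(f"{n}0.npz"))
    print(n,"lid in hand",fit(p,.208,.2235,(.515,.058),.0465))
    print(n,"mill",fit(q,.143,.156,(.5143,.0577),.0637))
    print(n,"lid on bench",fit(q,.026,.038,(.5125,-.3675),.0465))
E
```

```text
side lid in hand (array([0.5116, 0.0584]), 43, array([-174.,  178.]), np.float64(0.0009372892749163115))
side mill (array([0.514 , 0.0577]), 53, array([-179.,  179.]), np.float64(0.0006820300421213207))
side lid on bench (array([ 0.5119, -0.3699]), 43, array([-180.,  177.]), np.float64(0.0013070955597136197))
top lid in hand (array([0.5116, 0.0599]), 19, array([-175.,  178.]), np.float64(0.0006253353205375401))
top mill (array([0.5144, 0.0583]), 53, array([-175.,  179.]), np.float64(0.00035465476834534436))
top lid on bench (array([ 0.5128, -0.3677]), 51, array([-174.,  179.]), np.float64(0.0006229247585088131))
```

Emit:
arm_command(increments=[12, 1.3, -2.5, 0, 0, 0, 0, 12, 0, 0, 0, 0, 0, 0, 8, 0, 0, 0, 0, 0, 0, 0, 0, 0, 0, 0, 0, 0, 0, 0, 0, 0, 0, 0, 0, 0, 0, 0, 0, 0, 0, 0])

```text
t: 13.53
ee_pos: [0.5178, 0.0567, 0.1905]
tool_rot: [2.157, 0.135, -2.156]
wrist_force: [-0.2, 0.4, -2.3]
grip_width: 0.0129
```

```bash
python3 - <<'E'
from h import *
go([.5183,.0567,.1625],-82.8)
E
```

```text
t 13.53 pos [0.5178 0.0567 0.1905] psi -82.83 down [ 4.e-04 -1.e-04 -1.e+00] q [-1.28  0.53  1.38  1.99 -0.58  1.12 -1.1 ] F [-0.2  0.4 -2.3] T [ 0.03 -0.03 -0.03] w 0.0129
  tool shift mm [28.   0.1 -0.4] rx -0.0005
  tilt fix ry -0.0003 rz -0.0001
```

Aligned. I'll insert it in small steps and watch the forces.

Emit:
arm_command(increments=[4, 0, -0.4, 0, 0, 0, 0, 4, 0, 0, 0, 0, 0, 0, 0, 0, 0, 0, 0, 0, 0, 3, 0, 0, 0, 0, 0, 0, 0, 0, 0, 0, 0, 0, 0])

```text
t: 13.95
ee_pos: [0.5177, 0.0569, 0.1788]
tool_rot: [2.156, 0.135, -2.157]
wrist_force: [0.6, -0.4, -2.0]
grip_width: 0.0126
```

```bash
python3 - <<'E'
from h import *
go([.5183,.0567,.1625],-82.8)
E
```

```text
t 13.95 pos [0.5177 0.0569 0.1788] psi -82.82 down [-7.e-04 -1.e-04 -1.e+00] q [-1.26  0.54  1.36  2.   -0.6   1.1  -1.09] F [ 0.6 -0.4 -2. ] T [ 0.01  0.02 -0.04] w 0.0126
  tool shift mm [16.3  0.3 -0.5] rx -0.0003
  tilt fix ry 0.0007 rz -0.0000
```

Emit:
arm_command(increments=[2, 0, -0.3, 0, 0, 0, 0, 2, 0, 0, 0, 0, 0, 0, 0, 0, 0, 0, 0, 0, 0, 2, 0, 0, 0, 0, 0, 0, 0, 0, 0, 0, 0, 0, 0])

```text
t: 14.37
ee_pos: [0.5182, 0.057, 0.1729]
tool_rot: [2.156, 0.135, -2.157]
wrist_force: [-1.0, 0.0, -2.2]
grip_width: 0.0129
```

Emit:
arm_command(increments=[2, 0, 0, 0, 0, 0, 0, 2, 0, 0, 0, 0, 0, 0, 0, 0, 0, 0, 0, 0, 0])

```text
t: 14.62
ee_pos: [0.518, 0.057, 0.1688]
tool_rot: [2.156, 0.135, -2.157]
wrist_force: [-0.1, 0.6, -2.0]
grip_width: 0.0125
```

```bash
python3 - <<'E'
from h import *
go([.5183,.0567,.1625],-82.8)
E
```

```text
t 14.62 pos [0.518  0.057  0.1688] psi -82.81 down [-7.e-04 -1.e-04 -1.e+00] q [-1.25  0.55  1.34  2.   -0.61  1.08 -1.08] F [-0.1  0.6 -2. ] T [-0.01 -0.03 -0.02] w 0.0125
  tool shift mm [ 6.3  0.4 -0.2] rx -0.0002
  tilt fix ry 0.0007 rz 0.0000
```

Emit:
arm_command(increments=[2, 0.3, 0, 0, 0, 0, 0, 2, 0, 0, 0, 0, 0, 0, 1, 0, 0, 0, 0, 0, 0, 0, 0, 0, 0, 0, 0, 0, 0, 0, 0, 0, 0, 0, 0])

```text
t: 15.03
ee_pos: [0.5183, 0.0566, 0.1641]
tool_rot: [2.156, 0.135, -2.157]
wrist_force: [0.6, -0.1, -1.7]
grip_width: 0.0127
```

Emit:
arm_command(increments=[1, 0, 0, 0, 0, 0, 0, 1, 0, 0, 0, 0, 0, 0, 0, 0, 0, 0, 0, 0, 0, 0, 0, 0, 0, 0, 0, 0])

```text
t: 15.37
ee_pos: [0.5186, 0.0566, 0.1634]
tool_rot: [2.157, 0.136, -2.158]
wrist_force: [-2.3, 0.4, 5.6]
grip_width: 0.0128
```

```bash
python3 - <<'E'
from h import *
go([.5183,.0567,.1625],-82.8)
E
```

```text
t 15.37 pos [0.5186 0.0566 0.1634] psi -82.83 down [-3.0e-04  1.1e-03 -1.0e+00] q [-1.23  0.55  1.32  2.01 -0.62  1.07 -1.07] F [-2.3  0.4  5.6] T [0.14 0.6  0.04] w 0.0128
  tool shift mm [ 0.9 -0.2  0.3] rx -0.0005
  tilt fix ry 0.0002 rz 0.0011
```

Seated at z ≈ 0.1634, pressing about 7 N. I'll ease off and turn clockwise about the lid axis, which lies 4 mm along tool z from the TCP.

Emit:
arm_command(increments=[-0.8, 0, 0, 0, 0, 0, 0, 0, 0.1, 0, 0.03, 0, 0, 0, 0, 0.2, 0, 0.05, 0, 0, 0, 0, 0.2, 0, 0.05, 0, 0, 0, 0, 0.2, 0, 0.05, 0, 0, 0, 0, 0, 0, 0, 0, 0, 0, 0, 0, 0, 0, 0, 0, 0])

```text
t: 15.95
ee_pos: [0.5188, 0.0558, 0.1634]
tool_rot: [-2.194, 0.06, 2.193]
wrist_force: [-2.2, -0.6, 4.3]
grip_width: 0.0128
```

```bash
python3 - <<'E'
from h import *
go([.5183,.0567,.1625],-127.8)
E
```

```text
t 15.95 pos [0.5188 0.0558 0.1634] psi -93.12 down [ 5.e-04 -2.e-04 -1.e+00] q [-1.25  0.59  1.36  2.01 -0.66  1.09 -1.21] F [-2.2 -0.6  4.3] T [0.18 0.32 0.03] w 0.0128
  tool shift mm [ 0.9 -0.8  0.5] rx 0.6053
  tilt fix ry -0.0005 rz -0.0002
```

Emit:
arm_command(increments=[0, 0.2, 0, 0.05, 0, 0, 0, 0, 0.2, 0, 0.05, 0, 0, 0, 0, 0.2, 0, 0.05, 0, 0, 0, 0, 0.2, 0, 0.05, 0, 0, 0, 0, 0.2, 0, 0.05, 0, 0, 0, 0, 0.2, 0, 0.05, 0, 0, 0, 0, 0.2, 0, 0.05, 0, 0, 0, 0, 0.2, 0, 0.05, 0, 0, 0, 0, 0, 0, 0, 0, 0, 0, 0, 0, 0, 0, 0, 0, 0])

```text
t: 16.78
ee_pos: [0.5184, 0.0545, 0.1634]
tool_rot: [-1.97, 0.454, 1.969]
wrist_force: [-2.1, 0.5, 4.2]
grip_width: 0.0127
```

```bash
python3 - <<'E'
from h import *
go([.5172,.0551,.1634],-127.8)
E
```

```text
t 16.78 pos [0.5184 0.0545 0.1634] psi -116.0 down [ 6.e-04  2.e-04 -1.e+00] q [-1.27  0.68  1.43  2.01 -0.75  1.15 -1.53] F [-2.1  0.5  4.2] T [ 0.23  0.34 -0.  ] w 0.0127
  tool shift mm [ 0.  -0.   1.4] rx 0.2060
  tilt fix ry -0.0004 rz 0.0004
```

Emit:
arm_command(increments=[0, 0.2, 0.2, 0.05, 0, 0, 0, 0, 0.2, 0.2, 0.05, 0, 0, 0, 0, 0.2, 0.1, 0.05, 0, 0, 0, 0, 0.2, 0, 0.05, 0, 0, 0, 0, 0, 0, 0.006, 0, 0, 0, 0, 0, 0, 0, 0, 0, 0, 0, 0, 0, 0, 0, 0, 0, 0, 0, 0, 0, 0, 0, 0])

```text
t: 17.45
ee_pos: [0.5179, 0.054, 0.1634]
tool_rot: [-1.843, 0.63, 1.84]
wrist_force: [0.2, 1.1, 4.2]
grip_width: 0.0125
```

```bash
python3 - <<'E'
from h import *
go([.5172,.0551,.1634],-127.8)
ims=[]
for n,sl in (("side",np.s_[200:300,260:360]),("top",np.s_[195:285,235:325])):
    p=robot.capture(n); np.savez("end_"+n+".npz",**p); ims.append(cv2.resize(p["image"][sl][:,:,::-1],(400,400),interpolation=cv2.INTER_CUBIC))
cv2.imwrite("pics/end.png",np.hstack(ims))
E
```

```text
t 17.45 pos [0.5179 0.054  0.1634] psi -127.78 down [ 1.4e-03  1.0e-04 -1.0e+00] q [-1.27  0.72  1.46  2.01 -0.8   1.18 -1.7 ] F [0.2 1.1 4.2] T [ 0.14 -0.02  0.14] w 0.0125
  tool shift mm [-0.  -0.5  1.2] rx 0.0003
  tilt fix ry -0.0011 rz 0.0009
```

View pics/end.png

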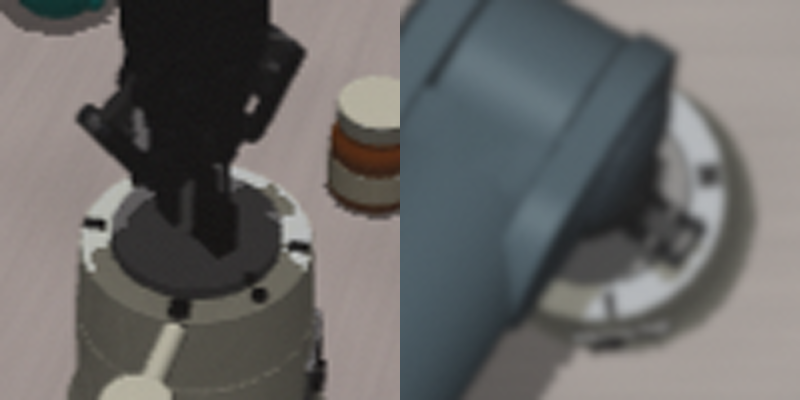

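The side crop shows the disc seated, with the front nib at about (255,281) next to the round stud at (261,295). One numeric check of nib against stud in the same image.

```bash
python3 - <<'E'
from h import *
p=dict(np.load("end_side.npz")); g=cv2.cvtColor(p["image"],cv2.COLOR_RGB2GRAY).astype(np.float32)
c=(.5141,.0577)
for nm,rs,z in (("nib",(.0475,.049),.154),("mark",(.056,.057,.058),.153)):
    print(nm,[(a,int(np.mean([cv2.getRectSubPix(g,(1,1),tuple(map(float,proj(p,[c[0]+r*np.cos(np.radians(a)),c[1]+r*np.sin(np.radians(a)),z]))))[0,0] for r in rs]))) for a in range(112,176,3)])
for t in ("mill","cap_top"): print(t,[world(p,r["xyz"]) for r in robot.spot_in(robot.capture("side"),t)[:1]])
go([.5172,.0551,.1634],-127.8)
E
```

```text
nib [(112, 62), (115, 64), (118, 66), (121, 67), (124, 69), (127, 70), (130, 68), (133, 68), (136, 68), (139, 73), (142, 53), (145, 64), (148, 67), (151, 73), (154, 75), (157, 80), (160, 85), (163, 84), (166, 85), (169, 86), (172, 84), (175, 94)]
mark [(112, 100), (115, 100), (118, 102), (121, 101), (124, 102), (127, 102), (130, 101), (133, 100), (136, 88), (139, 42), (142, 26), (145, 43), (148, 83), (151, 103), (154, 104), (157, 104), (160, 103), (163, 103), (166, 103), (169, 103), (172, 104), (175, 128)]
mill [array([0.48185412, 0.10622493, 0.11012752])]
cap_top [array([0.49177214, 0.22547248, 0.20787482])]
t 17.75 pos [0.5179 0.0539 0.1634] psi -127.82 down [ 0.0014 -0.     -1.    ] q [-1.27  0.72  1.46  2.01 -0.8   1.18 -1.7 ] F [0.4 0.3 5. ] T [ 0.09 -0.18  0.25] w 0.0128
  tool shift mm [-0.  -0.5  1.2] rx -0.0004
  tilt fix ry -0.0012 rz 0.0008
```

The nib is at about 142–143° and the stud at 142°, so they line up. Handing in.

```bash
python3 -c "
from workcell import robot
print(robot.sign_off())"
```

```text
the job is handed in; nothing more can be done
None
```

The job is done and handed in, 17.8 s into the 64 s allowed. The mill was misted, and the gripper is holding the lid in the mouth at the half-way mark.

- **Misting:** I pressed the nozzle cap with the shut fingers about 8 mm, reading 5.5 N. After lifting off, its top measured 0.207 m again, so it had sprung back.
- **Fitting the lid:** I picked up the grey bar-grip lid, carried it to the mill and lined it up with the slots. It went in without resistance until the disc came to rest on the collar.
- **Turning:** I turned it clockwise to the half-way mark and kept the grip at 80 N.

**Last checks:**
- **Angle:** the tool had turned 45.0° from the slots. In the side picture the lid's nib sat at about 142–143° and the stud at 142°. The turn stopped well short of the lock.
- **Force and grip:** the lid pressed on the collar with about 5–7 N. The jaws were 12.8 mm apart by the reading; the grip bar is nominally 14 mm thick.

**Disagreed or corrected on the way:**
- **Lid off-centre in the grip:** it sat about 4 mm off along the bar. I corrected for this before fitting it and turned about the lid's own axis.
- **Tilt correction:** one I made before the grasp was wrong, and I undid it before closing the gripper.
- **Not measured:** the ring's angle can't be read directly; the reading I had was a wrist torque of 0.14–0.25 Nm while holding, against 0.10 Nm for the spring alone. I also did not re-measure every bystander, but nothing was touched that I could see.

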